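Work the burnt-out candle's cup loose from the candle bar

ROBOT

A 6-joint arm with a two-finger parallel gripper is mounted at the origin on the work surface. World frame = base frame: x ahead of the robot, y to its left, z up, the work surface at z = 0. Lengths are in mm, angles in rad, forces in N, time in s.
With the tool pointing down it reaches from about 350 to 775 mm from the base axis. Payload 7.3 kg.
Tool frame: the origin (TCP) lies on the centre line of the jaws, within the pads' length; the fingertips stand 17 mm ahead of it and the grasp point (between the pads) lies 2 mm behind it; z points along the fingers, y is the line along which they close (so a half turn about z gives the same grasp; the last joint's range is limited). The gripper opens to 92 mm and grips with 3 to 60 N. Pads are 19 mm wide; open, the fingers measure 130 mm over their backs; the gripper's body (75 mm by 190 mm) begins 47 mm behind the grasp point.
Start: joints at [0.967, 0.342, 1.524, -0, 1.275, -0.146], TCP at [232.026, 470.964, 243.741] pointing down, gripper open.
Joint ranges: [-2.53, 2.53], [-0.77, 2.02], [0.04, 2.7], [-1, 4.14], [0.28, 2.66], [-3.11, 3.11]. Speed limits (rad/s): [2.57, 2.57, 3.14, 3.14, 3.14, 3.14].

INTERFACE

Orientations are given as [roll, pitch, yaw] about the fixed x, y, z axes, in that order (R = Rz(yaw) Ry(pitch) Rx(roll)).
In Python, from plant import bot gives the robot as it stands. The module is installed in compiled form; this text tells all that it offers.
- The arm moves only by the shell command python3 -m pendant 'ROWS'. ROWS is JSON, a list of rows, each a list of 3 entries, a list of its own where there are three numbers: the shift along the world's x, y, z as a fraction of full scale, then the turn, a rotation vector about the world's x, y, z as a fraction of full scale, then the opening, from -1 (shut) to 1 (fully open), so that 0 is half open. In form: [[[tx, ty, tz], [rx, ry, rz], claw], ...]. A call has exactly 10 rows; each row shifts and turns the commanded pose from where the row before left it; what a row does not reach is not made up. Full scale, the value 1, is 30 mm for a shift and 0.12 rad for a turn. A row lasts 1/12 s, in which the tool goes at most 41.7 mm and 7.16 degrees, less where a joint would pass 70% of its speed; a pose out of reach is approached as far as the arm can. A call with a number of a shift or a turn outside -1 to 1 is refused whole. A call with a gripper value outside its range is refused whole. The fingers move at their own pace and stop on an object; the grip force is fixed at half the most. Time passes only in rows, so rows that do not move let the fingers close, or fill a call up. It gives the time, the measured TCP pose, the force, the opening and the grip force at its end, in the units of the state.
- bot.get_obs(): the state, without advancing time (a new reading comes with each control period).
- bot.capture(name): name is "side" or "top" or "wrist"; returns the picture (420x560x3 uint8, blue, green, red); there is no depth.
- bot.camera_params(name): a dict with "fovy" (degrees; the focal length in pixels is half the picture's height over the tangent of half this angle, whatever the lens; pixels are square), "cx", "cy" (the principal point, pixels), "distortion" ([k1, k2, p1, p2, k3] as OpenCV has them; the pictures are not rectified), "camera_from_world" (4x4, takes a point from world to camera coordinates). Camera axes: x right, y down, z forward; pixel columns grow to the right and rows downward; lengths in mm; the calibration is good to about 2 mm. A picture is of the moment at which its call begins: read the wrist's pose just before it. camera_params takes no time and is no camera call; for the wrist camera it gives the pose at the moment of the call.
- bot.close_job(): hands the job in; it is judged then, once.
The state is a dict: "time": time; "joint_positions": joint angles; "dq": joint speeds; "tau": joint torques, N m; "tool_pos": TCP position; "tcp_rot": TCP orientation; "contact_force": force on the tool from outside, world axes, zero at the start; "moment": the same for the moment, N m; "grip_width": finger opening in mm; "finger_force": force on a finger pad.
Only numpy, scipy, OpenCV 4.12 (cv2) and the standard library are available. Lean on these libraries where they do the work, as an engineer would, in place of code of your own. Each camera call takes 0.05 s, during which the arm holds its last target. There are 200 camera calls.

TASK

One of the two candles in the wooden candle bar has burnt down to a stub. Grip the white cup that holds the stub and rock it side to side along the bar, with the foot still down in its socket, until the stem has pushed back both of the stiff steel jaws that trap its foot; then lift the cup out with the stub still in it, and finish while holding it upright and still over its socket, its foot two or three centimetres clear above the jaws. Move the jaws only with the cup, not with the gripper, and leave the other cup, its candle and the things around in place.

Things in the scene. Friction and masses are not known exactly. Their poses are not given: they have to be found in the camera images.
- bar: fixed dark wooden candle bar, 110 (x) x 300 (y) x 12 mm, origin under its centre, y along its length; two equal sockets 140 mm apart along y. Each cup's foot stands on the board's top in a pocket with 1 to 2 mm of play and rims up to 8 mm high; two sliding jaws, on its +y and -y sides, hug the stem above the foot
- socket_a (a point): centre of socket a's floor (board's top, 12 mm above the table), 70 mm to the +y side of the bar's middle; axes as the bar. With jaws tight the foot can rise only 7 mm and then catches flat under them: a straight pull does not free it
- socket_b (a point): as socket a, 70 mm to the -y side. In either socket the cup leans up to 12 degrees each way along the bar, pivoting on the foot's edge 15 mm from its middle; the stem pushes that side's jaw back, past the foot at 8 degrees, right back at 12
- cup_a_block (a point): cup in socket a: square white ceramic block 34 x 34 x 38 mm (open hole 24.5 mm square, 24 mm deep in its top) on a brass stem (20 mm along the bar, 28 across, 40 high) and flat brass foot (30 mm along the bar, 40 across, 6 thick); about 0.18 kg. Point: centre of the block, 65 mm above the foot's underside; axes as the bar's. Best gripped by the block across the bar (34 mm)
- cup_a_foot (a point): centre of the underside of cup a's foot
- cup_b_block (a point): the other, equal cup, in socket b: centre of its ceramic block, as for cup a
- cup_b_foot (a point): centre of the underside of cup b's foot
- cup_a: cup a, origin in the centre of the underside of its foot
- cup_b: cup b, origin likewise
- jaw_a_left (a joint): m this jaw is pushed back along the bar from the stem: 0 tight, 0.009 fully back; friction 5 N, stays where left; foot passes from 0.0047. Steel block 30 mm across the bar, 10 thick, 13 to 42 mm above the socket floor, on the bar's +y side of socket a
- jaw_a_right (a joint): m this jaw is pushed back along the bar from the stem: 0 tight, 0.009 fully back; friction 5 N, stays where left; foot passes from 0.0047. Steel block 30 mm across the bar, 10 thick, 13 to 42 mm above the socket floor, on the bar's -y side of socket a
- jaw_b_left (a joint): m this jaw is pushed back along the bar from the stem: 0 tight, 0.009 fully back; friction 5 N, stays where left; foot passes from 0.0047. Steel block 30 mm across the bar, 10 thick, 13 to 42 mm above the socket floor, on the bar's +y side of socket b
- jaw_b_right (a joint): m this jaw is pushed back along the bar from the stem: 0 tight, 0.009 fully back; friction 5 N, stays where left; foot passes from 0.0047. Steel block 30 mm across the bar, 10 thick, 13 to 42 mm above the socket floor, on the bar's -y side of socket b
- stub_center (a point): centre of the burnt-down candle stub, cream, 22 mm across, 16 mm high, loose in the hole of either cup, below its rim
- tall_center (a point): centre of the unburnt candle, cream, 22 mm across, 85 mm high, loose in the hole of the other cup; it stands 61 mm above that cup's rim
- key_bowl: bystander: white bowl 100 mm across, 45 mm high, origin under its centre
- lidded_jar: bystander: glass jar with lid, 76 mm across, 100 mm high, origin under its centre
- bird: bystander: blue ceramic bird ornament about 70 mm high and 100 mm long, origin under its centre
Things that resemble listed ones, but are neither listed nor needed, are in the scene too. What is shaped like the cup_b but blue is not meant.

How it is judged (in metres and radians):
On the way:
1. with its foot still in the socket, the stub's cup has been rocked both ways and both its jaws are pushed back clear of the foot (4.5 mm or more) (((distance between stub_center and cup_a_block below 0.022 m and value of joint each of jaw_a_left, jaw_a_right above 0.0045 m and z of cup_a_foot in the frame of bar below 0.04 m) or (distance between stub_center and cup_b_block below 0.022 m and value of joint each of jaw_b_left, jaw_b_right above 0.0045 m and z of cup_b_foot in the frame of bar below 0.04 m))), for 0.1 s.
At the end, for the whole second after the job is handed in: the cup with the stub in it is held by the fingers, upright within 15 degrees and still, over its socket within 50 mm, its foot 4 to 70 mm above the jaws' tops and touching neither bar nor jaws; the other cup has moved less than 10 mm and the tall candle stands upright in it (((distance between stub_center and cup_a_block below 0.022 m and z of cup_a_foot in the frame of bar between 0.058 and 0.124 m and horizontal distance between cup_a_foot and socket_a below 0.05 m and angle between cup_a_block's own z axis and vertical below 0.26 rad and contact force between the fingers and cup_a above 1 N and contact force between cup_a and bar below 0.2 N and linear speed of cup_a below 0.03 m/s and distance of cup_b_block from where it was at the start of the episode below 0.01 m and horizontal distance between tall_center and cup_b_block below 0.012 m and angle between tall_center's own z axis and vertical below 0.2 rad) or (distance between stub_center and cup_b_block below 0.022 m and z of cup_b_foot in the frame of bar between 0.058 and 0.124 m and horizontal distance between cup_b_foot and socket_b below 0.05 m and angle between cup_b_block's own z axis and vertical below 0.26 rad and contact force between the fingers and cup_b above 1 N and contact force between cup_b and bar below 0.2 N and linear speed of cup_b below 0.03 m/s and distance of cup_a_block from where it was at the start of the episode below 0.01 m and horizontal distance between tall_center and cup_a_block below 0.012 m and angle between tall_center's own z axis and vertical below 0.2 rad))); the arm keeps its last pose, push and grip.
It fails at once if the gripper pushes on the bar or its jaws (over 6 N) (contact force between the fingers and bar above 6 N).
It fails at once if a bystander is moved by more than 30 mm (distance of any of key_bowl, lidded_jar, bird from where it was at the start of the episode above 0.03 m).
It also fails if it takes over 40 s, if anything falls off the work surface, if the arm or the gripper's body presses on something with over 40 N, if the wrist force passes 120 N, or if a joint passes its speed limit or range.

## Working session

There is one attempt and no reset: what is moved stays moved. The work goes in short steps, Python scripts to look and compute and a shell command to move; the robot and the scene stay as the last step left them, time stands still between calls to the robot, and variables do not carry over. Pictures are saved under pics/ and viewed, at most 10 in all, crops included, and the job is handed in when it is done.

```bash
mkdir -p pics
cat > h.py <<'E'
import numpy as np,cv2
from plant import bot
def cam(n):
    p=bot.camera_params(n); f=210/np.tan(np.radians(p["fovy"])/2)
    return np.array([[f,0,p["cx"]],[0,f,p["cy"]],[0,0,1]]),np.array(p["distortion"],float),np.array(p["camera_from_world"],float)
def ray(c,uv):
    K,D,T=c; q=cv2.undistortPoints(np.array([[uv]],float),K,D)[0,0]
    R=T[:3,:3]; d=R.T@np.r_[q,1]; return -R.T@T[:3,3],d/np.linalg.norm(d)
def plane(c,uv,z):
    o,d=ray(c,uv); return o+d*(z-o[2])/d[2]
def tri(rs):
    A=sum(np.eye(3)-np.outer(d,d) for o,d in rs); b=sum((np.eye(3)-np.outer(d,d))@o for o,d in rs)
    X=np.linalg.solve(A,b); return X,[np.linalg.norm(np.cross(X-o,d)) for o,d in rs]
def proj(c,X):
    K,D,T=c; return cv2.projectPoints(np.array([X],float),cv2.Rodrigues(T[:3,:3])[0],T[:3,3],K,D)[0][0,0]
E
python3 - <<'E'
from h import *
s,t=bot.capture("side"),bot.capture("top")
cv2.imwrite("pics/s0.png",s);cv2.imwrite("pics/t0.png",t)
o=bot.get_obs();print(o["time"],o["tool_pos"],o["tcp_rot"],o["contact_force"],o["grip_width"])
for n in("side","top"):
    c=cam(n);print(n,ray(c,(280,210)))
E
```

```text
0.1 [231.81177264 470.67449738 243.12330706] [-3.14024438e+00 -1.82786753e-04  2.68383824e+00] [-0.34025876  0.42747296  0.41693408] 91.59066620159523
side (array([ -49.82772666, -712.93041454,  980.38917525]), array([ 0.44649588,  0.55384164, -0.70278081]))
top (array([ 364.11997396,    1.80389252, 1336.34380266]), array([ 0.12728393,  0.01641311, -0.99173051]))
```

View pics/s0.png

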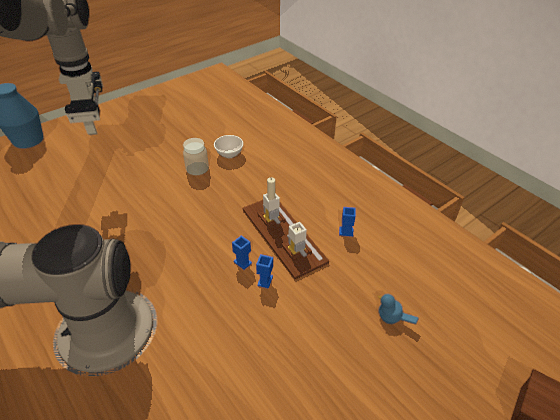

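View pics/t0.png

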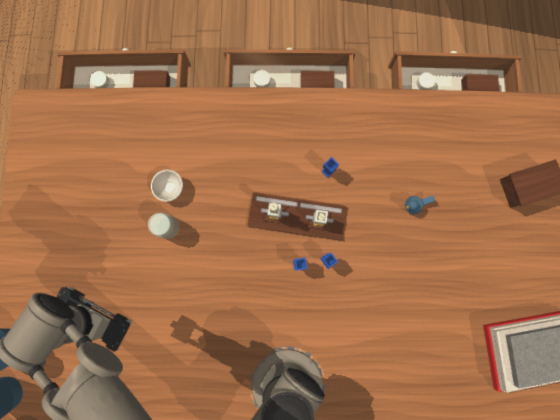

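The side picture shows the candle bar running from (255,205) to (315,270), with the tall candle's cup at (272,200) and the other cup at (297,235). In the top picture the bar is centred at (297,216), with cups at (274,211) and (321,217).

The candidates are two white cups and three blue look-alikes, at side (242,252), (265,270) and (348,221), which are not meant. I take the white cup with no tall candle, at side (297,235) and top (321,217), as the stub's cup. I'll confirm that in a crop.

Run:
```python
from h import *
s,t=cv2.imread("pics/s0.png"),cv2.imread("pics/t0.png")
a=cv2.resize(s[160:290,225:375],(600,520),interpolation=cv2.INTER_CUBIC)   # x4
b=cv2.resize(t[180:260,240:360],(600,400),interpolation=cv2.INTER_CUBIC)[:,:] # x5
cv2.imwrite("pics/cs.png",a)
cv2.imwrite("pics/ct.png",b)
# bar outline in top view: dark mask
c=cam("top"); g=t.max(2); m=((g<95)).astype(np.uint8); m[:180]=0;m[260:]=0;m[:,:240]=0;m[:,360:]=0
hsv=cv2.cvtColor(t,cv2.COLOR_BGR2HSV); m[(hsv[...,0]>90)&(hsv[...,0]<130)&(hsv[...,1]>120)]=0
m=cv2.morphologyEx(m,cv2.MORPH_CLOSE,np.ones((9,9)))
cs=max(cv2.findContours(m,0,2)[0],key=cv2.contourArea); bx=cv2.boxPoints(cv2.minAreaRect(cs))
P=np.array([plane(c,p,12)for p in bx]);print(bx.round(1).tolist());print(P.round(0).tolist(),P.mean(0).round(1),np.linalg.norm(np.diff(P,axis=0),axis=1).round())
```

```text
[[262.0, 224.0], [264.8999938964844, 203.6999969482422], [344.79998779296875, 215.10000610351562], [341.8999938964844, 235.39999389648438]]
[[489.0, 80.0, 12.0], [554.0, 71.0, 12.0], [520.0, -180.0, 12.0], [456.0, -170.0, 12.0]] [504.6 -49.9  12. ] [ 65. 254.  65.]
```

View pics/cs.png

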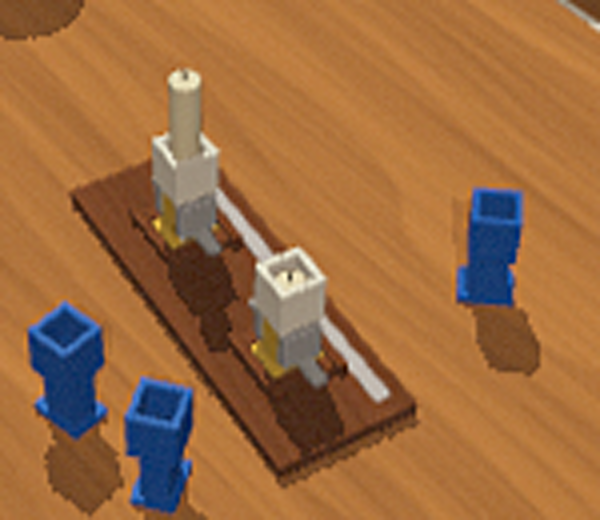

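View pics/ct.png

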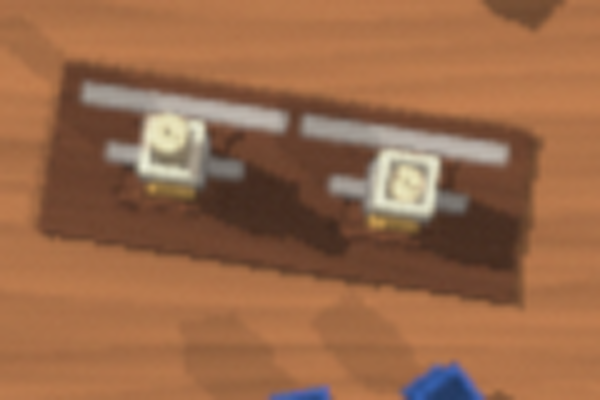

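Confirmed. The side crop shows the stub below the rim of the near white cup, its rim centred at crop (290,273). The same cup in the top crop has its rim centred at (405,183). The tall candle's cup is at crop (185,140) in the side view. The bar's corners in the top crop are (67,63), (538,133), (521,304) and (40,233).

Run:
```python
from h import *
T,S=cam("top"),cam("side")
C=np.array([(67,63),(538,133),(521,304),(40,233)])/5+[240,180]
P=np.array([plane(T,p,12)for p in C]);ctr=P.mean(0)
print(P.round(0).tolist(),ctr.round(1),np.linalg.norm(np.roll(P,-1,0)-P,axis=1).round())
d=(P[0]+P[3]-P[1]-P[2])[:2];d/=np.linalg.norm(d);print("bar y axis",d,"yaw",np.arctan2(-d[0],d[1]))
for nm,ct,cs in(("stub rim",(405,183),(290,273)),):
    X,r=tri([ray(T,np.array(ct)/5+[240,180]),ray(S,np.array(cs)/4+[225,160])]);print(nm,X.round(1),np.round(r,1))
for k in(-70,70):print(k,ctr[:2]+d*k)
print(np.linalg.inv(cam("wrist")[2]).round(2),bot.camera_params("wrist")["fovy"])
```

```text
[[589.0, 108.0, 12.0], [547.0, -189.0, 12.0], [439.0, -177.0, 12.0], [481.0, 123.0, 12.0]] [513.8 -33.7  12. ] [300. 108. 304. 109.]
bar y axis [0.13956664 0.99021268] yaw -0.1400237578681015
stub rim [504.8 -98.3  97.4] [0.2 0.2]
-70 [ 504.05015554 -103.04601884]
70 [523.58948514  35.58375645]
[[ 4.4000e-01  8.6000e-01  2.7000e-01  1.5966e+02]
 [ 9.0000e-01 -4.2000e-01 -1.3000e-01  5.0480e+02]
 [-0.0000e+00  3.0000e-01 -9.5000e-01  3.8355e+02]
 [ 0.0000e+00  0.0000e+00  0.0000e+00  1.0000e+00]] 60.79160543083819
```

```bash
R='[[0.453,-0.952,0],[0,0,-0.522],1]'; python3 -m pendant '[[[0.453,-0.952,0],[0,0,-0.522],1],[[0.453,-0.952,0],[0,0,-0.522],1],[[0.453,-0.952,0],[0,0,-0.522],1],[[0.453,-0.952,0],[0,0,-0.522],1],[[0.453,-0.952,0],[0,0,-0.522],1],[[0.453,-0.952,0],[0,0,-0.522],1],[[0.453,-0.952,0],[0,0,-0.522],1],[[0.453,-0.952,0],[0,0,-0.522],1],[[0.453,-0.952,0],[0,0,-0.522],1],[[0.453,-0.952,0],[0,0,-0.522],1]]'
python3 -m pendant '[[[0.453,-0.952,0],[0,0,-0.522],1],[[0.453,-0.952,0],[0,0,-0.522],1],[[0.453,-0.952,0],[0,0,-0.522],1],[[0.453,-0.952,0],[0,0,-0.522],1],[[0.453,-0.952,0],[0,0,-0.522],1],[[0.453,-0.952,0],[0,0,-0.522],1],[[0.453,-0.952,0],[0,0,-0.522],1],[[0.453,-0.952,0],[0,0,-0.522],1],[[0.453,-0.4,0],[0,0,-0.522],1],[[0.2,0,0],[0,0,-0.522],1]]'
cat > w.py <<'E'
from h import *
import sys,pickle
o=bot.get_obs();c=cam("wrist");w=bot.capture("wrist");n=sys.argv[1]
cv2.imwrite(f"pics/{n}.png",w);pickle.dump(c,open(n+".pkl","wb"))
print(o["time"],o["tool_pos"].round(1),o["tcp_rot"].round(3),o["contact_force"].round(1),o["grip_width"])
E
python3 w.py w1
```

```text
time: 0.93
tool_pos: [368.1, 183.9, 243.6]
tcp_rot: [-3.141, -0.0, 2.054]
contact_force: [0.1, 0.5, -0.1]
grip_width: 92.1
finger_force: 0.0
time: 1.77
tool_pos: [497.4, -58.1, 243.2]
tcp_rot: [3.141, 0.001, 1.424]
contact_force: [-0.0, 0.1, -0.0]
grip_width: 92.0
finger_force: 0.0
1.7667 [497.4 -58.1 243.2] [3.141e+00 1.000e-03 1.424e+00] [-0.   0.1 -0. ] 92.03484189978083
```

View pics/w1.png

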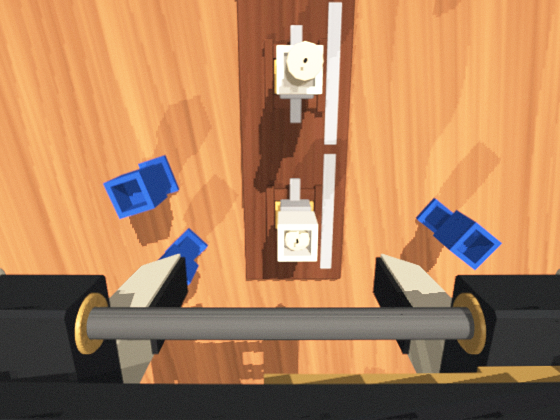

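The wrist picture shows the stub's cup with its rim at (278–317, 221–260), centre (297,241). The tall candle's cup is at (299,68), and blue look-alikes are at (130,190), (190,245) and (470,240). Next I take a second, lower view over the cup.

```bash
python3 -m pendant '[[[0.1,-0.3,-0.2],[0,0,0.01],0.5],[[0.1,-0.3,-0.3],[0,0,0.01],0.5],[[0.1,-0.2,-0.3],[0,0,0.01],0.5],[[0,0,-0.3],[0,0,0.01],0.5],[[0,0,-0.3],[0,0,0.01],0.5],[[0,0,-0.1],[0,0,0],0.5],[[0,0,0],[0,0,0],0.5],[[0,0,0],[0,0,0],0.5],[[0,0,0],[0,0,0],0.5],[[0,0,0],[0,0,0],0.5]]'
python3 w.py w2
python3 - <<'E'
from h import *
import pickle
for n in("w1","w2"):
    im=cv2.imread(f"pics/{n}.png");c=pickle.load(open(n+".pkl","rb"))
    p0=proj(c,[504.5,-100,96]);hsv=cv2.cvtColor(im,cv2.COLOR_BGR2HSV)
    m=((hsv[...,1]<35)&(hsv[...,2]>200)).astype(np.uint8)
    m2=np.zeros_like(m);x,y=p0.astype(int);m2[max(0,y-50):y+50,x-50:x+50]=1
    k,l,st,ce=cv2.connectedComponentsWithStats(m*m2)
    print(n,p0.round(),[ (st[i].tolist(),ce[i].round(1).tolist()) for i in range(1,k) if st[i][4]>60])
E
```

```text
time: 2.65
tool_pos: [505.5, -79.0, 199.3]
tcp_rot: [3.14, 0.0, 1.437]
contact_force: [0.4, 0.0, -1.0]
grip_width: 68.6
finger_force: 0.0
2.65 [505.5 -79.  199.3] [3.14  0.    1.437] [ 0.4  0.  -1. ] 68.63185060277245
w1 [294. 246.] [([320, 195, 14, 73, 772], [326.6, 230.6]), ([278, 206, 40, 55, 1860], [296.9, 233.5])]
w2 [281. 244.] [([261, 194, 48, 69, 2642], [284.7, 230.5]), ([313, 194, 16, 77, 958], [320.7, 231.3])]
```

View pics/w2.png

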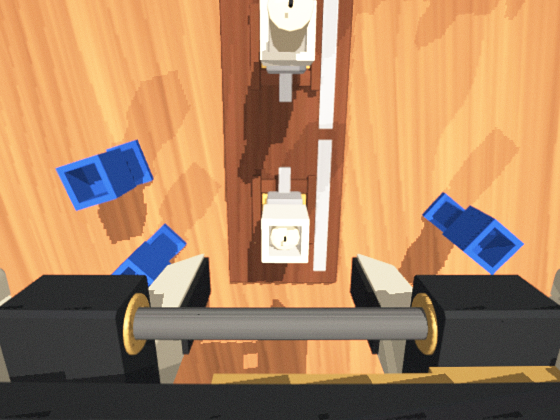

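The second wrist view shows the stub's rim corners at about (262,214), (308,214), (307,262) and (262,262), with the stub inside at (285,239). The fingers pass clear on either side of it. I triangulate the rim and the bar's edges from the two wrist views.

Run:
```python
from h import *
import pickle
c1,c2=[pickle.load(open(n+".pkl","rb"))for n in("w1","w2")]
A=[(278,221.5),(317,221),(317,260),(278,260)];B=[(261.5,214),(308,214),(307.5,262.5),(261.5,262.5)]
X=[]
for a,b in zip(A,B):
    x,r=tri([ray(c1,a),ray(c2,b)]);X.append(x);print("tri",x.round(1),np.round(r,1))
print("mean",np.mean(X,0).round(1))
P=np.array([plane(c2,b,96)for b in B]);ctr=P.mean(0);print(P.round(1).tolist(),ctr.round(1),np.linalg.norm(np.roll(P,-1,0)-P,axis=1).round(1))
P1=np.array([plane(c1,b,96)for b in A]);print("w1 z96",P1.mean(0).round(1))
d=P[1]-P[0]+P[2]-P[3];print("block x-dir angle",np.arctan2(d[1],d[0]))
print("blue tops@96:",[plane(c2,p,96)[:2].round().tolist() for p in((118,272),(83,185),(495,247))])
# bar edges in w1 (z=12): left edge & right edge top/bottom
for l in (((238,0),(246,278)),((354,0),(341,278))):
    q=[plane(c1,p,12)for p in l];print(q[0].round(),q[1].round(),np.arctan2(q[1][0]-q[0][0],-(q[1][1]-q[0][1])))
print("bar -y end", plane(c1,(293,279),12).round())
```

```text
tri [494.8 -70.5 111.9] [0.3 0.3]
tri [525.1 -71.2 121.8] [0.2 0.2]
tri [ 521.2 -103.4  124. ] [0.3 0.3]
tri [ 489.6 -105.3  110.6] [0.6 0.6]
mean [507.7 -87.6 117.1]
[[493.5, -75.1, 96.0], [526.4, -79.5, 96.0], [521.9, -117.2, 96.0], [487.9, -112.6, 96.0]] [507.4 -96.1  96. ] [33.2 37.9 34.3 37.9]
w1 z96 [507.8 -96.1  96. ]
block x-dir angle -0.1327224895030931
blue tops@96: [[379.0, -106.0], [373.0, -38.0], [661.0, -123.0]]
[484. 114.  12.] [ 443. -167.   12.] -0.14685966968274222
[590.  99.  12.] [ 551. -183.   12.] -0.13768606657961668
bar -y end [ 496. -176.   12.]
```

The rim stands at 97 mm by the top and side views, against 96 expected. All the views put the cup's centre near (507, -98), and the bar's yaw is about -0.14. Next I descend to TCP z of about 79, which leaves the fingertips at 62 above the jaw tops at 54.

```bash
python3 -m pendant '[[[0.025,-0.32,-0.2],[0,0,-0.05],0.5],[[0.025,-0.32,-0.4],[0,0,0],0.5],[[0,0,-0.6],[0,0,0],0.5],[[0,0,-0.6],[0,0,0],0.5],[[0,0,-0.6],[0,0,0],0.5],[[0,0,-0.6],[0,0,0],0.5],[[0,0,-0.5],[0,0,0],0.5],[[0,0,-0.4],[0,0,0],0.5],[[0,0,-0.1],[0,0,0],0.5],[[0,0,0],[0,0,0],0.5]]'
python3 w.py w3
```

```text
time: 3.53
tool_pos: [506.2, -98.6, 77.8]
tcp_rot: [-3.14, -0.0, 1.431]
contact_force: [0.0, -0.2, 0.0]
grip_width: 69.2
finger_force: 0.0
3.5333 [506.2 -98.6  77.8] [-3.14  -0.     1.431] [ 0.  -0.2  0. ] 69.15311795458395
```

View pics/w3.png

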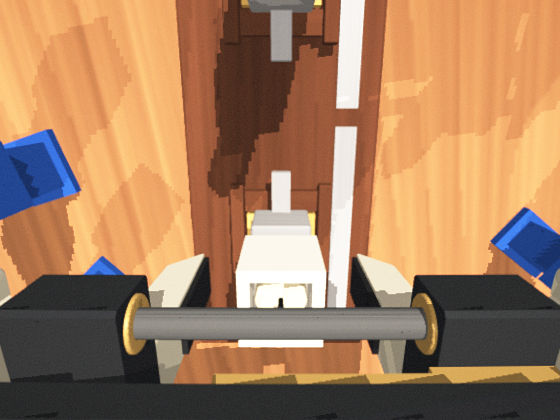

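The cup at (281,300) is centred between the fingers at (205,300) and (355,300), well clear of the bar. Now I close the gripper.

```bash
python3 -m pendant '[[[0,0,0],[0,0,0],-1],[[0,0,0],[0,0,0],-1],[[0,0,0],[0,0,0],-1],[[0,0,0],[0,0,0],-1],[[0,0,0],[0,0,0],-1],[[0,0,0],[0,0,0],-1],[[0,0,0],[0,0,0],-1],[[0,0,0],[0,0,0],-1],[[0,0,0],[0,0,0],-1],[[0,0,0],[0,0,0],-1]]'
```

```text
time: 4.42
tool_pos: [506.8, -98.3, 78.9]
tcp_rot: [3.141, 0.0, 1.431]
contact_force: [-0.6, 0.2, 3.1]
grip_width: 33.9
finger_force: 30.0
```

```bash
python3 -m pendant '[[[0.010,0.072,0.015],[-0.264,0.037,0],-1],[[0.010,0.072,0.012],[-0.264,0.037,0],-1],[[0.010,0.072,0.010],[-0.264,0.037,0],-1],[[0.010,0.072,0.008],[-0.264,0.037,0],-1],[[0.010,0.072,0.005],[-0.264,0.037,0],-1],[[0.010,0.072,0.003],[-0.264,0.037,0],-1],[[0,0,0],[0,0,0],-1],[[0,0,0],[0,0,0],-1],[[0,0,0],[0,0,0],-1],[[0,0,0],[0,0,0],-1]]'
python3 -c "
from plant import bot;o=bot.get_obs();print(o['tool_pos'],o['tcp_rot'],o['contact_force'],o['moment'])"
```

```text
time: 5.25
tool_pos: [508.7, -85.8, 80.7]
tcp_rot: [3.141, 0.192, 1.431]
contact_force: [-1.7, -2.4, 5.7]
grip_width: 33.7
finger_force: 30.0
[508.69398484 -85.76456959  80.7379389 ] [3.14085146 0.19226142 1.43083106] [-1.73693908 -2.42490349  5.65877057] [-0.52353974  0.37047238 -0.00261576]
```

The lean towards +y reached 11° with low force. Now I go back upright and lean the other way.

```bash
python3 -m pendant '[[[-0.010,-0.072,-0.003],[0.264,-0.037,0],-1],[[-0.010,-0.072,-0.005],[0.264,-0.037,0],-1],[[-0.010,-0.072,-0.008],[0.264,-0.037,0],-1],[[-0.010,-0.072,-0.010],[0.264,-0.037,0],-1],[[-0.010,-0.072,-0.012],[0.264,-0.037,0],-1],[[-0.010,-0.072,-0.015],[0.264,-0.037,0],-1],[[0,0,0],[0,0,0],-1],[[0,0,0],[0,0,0],-1],[[0,0,0],[0,0,0],-1],[[0,0,0],[0,0,0],-1]]'
python3 -m pendant '[[[-0.010,-0.072,0.015],[0.264,-0.037,0],-1],[[-0.010,-0.072,0.012],[0.264,-0.037,0],-1],[[-0.010,-0.072,0.010],[0.264,-0.037,0],-1],[[-0.010,-0.072,0.008],[0.264,-0.037,0],-1],[[-0.010,-0.072,0.005],[0.264,-0.037,0],-1],[[-0.010,-0.072,0.003],[0.264,-0.037,0],-1],[[0,0,0],[0,0,0],-1],[[0,0,0],[0,0,0],-1],[[0,0,0],[0,0,0],-1],[[0,0,0],[0,0,0],-1]]'
python3 -c "
from plant import bot;o=bot.get_obs();print(o['contact_force'],o['moment'])"
```

```text
time: 6.08
tool_pos: [506.8, -98.4, 78.9]
tcp_rot: [3.141, 0.001, 1.431]
contact_force: [-1.0, -1.0, 4.1]
grip_width: 33.8
finger_force: 30.0
time: 6.92
tool_pos: [505.0, -110.7, 80.1]
tcp_rot: [-3.141, -0.192, 1.432]
contact_force: [3.4, 3.4, -0.8]
grip_width: 34.1
finger_force: 30.0
[ 3.39324275  3.42771165 -0.78994976] [ 0.30536978 -0.31351125 -0.02438168]
```

```bash
python3 -m pendant '[[[0.010,0.072,-0.003],[-0.264,0.037,0],-1],[[0.010,0.072,-0.005],[-0.264,0.037,0],-1],[[0.010,0.072,-0.008],[-0.264,0.037,0],-1],[[0.010,0.072,-0.010],[-0.264,0.037,0],-1],[[0.010,0.072,-0.012],[-0.264,0.037,0],-1],[[0.010,0.072,-0.015],[-0.264,0.037,0],-1],[[0,0,0],[0,0,0],-1],[[0,0,0],[0,0,0],-1],[[0,0,0],[0,0,0],-1],[[0,0,0],[0,0,0],-1]]'
python3 w.py w4
python3 - <<'E'
from h import *
s=bot.capture("side");a=cv2.resize(s[190:290,240:340],(400,400),interpolation=cv2.INTER_CUBIC)
w=cv2.imread("pics/w4.png")[130:330,190:390];w3=cv2.imread("pics/w3.png")[130:330,190:390]
cv2.imwrite("pics/c4.png",np.hstack([a[:,:400],np.vstack([w3,w])]))
E
```

```text
time: 7.75
tool_pos: [506.7, -98.2, 78.9]
tcp_rot: [3.141, -0.001, 1.43]
contact_force: [-0.6, 3.5, 3.9]
grip_width: 33.9
finger_force: 30.0
7.75 [506.7 -98.2  78.9] [ 3.141e+00 -1.000e-03  1.430e+00] [-0.6  3.5  3.9] 33.9098832258865
```

View pics/c4.png

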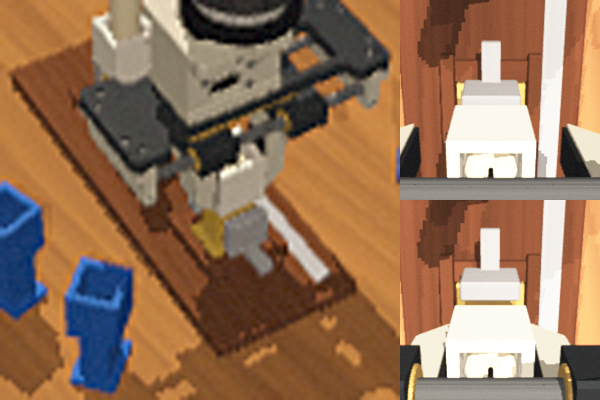

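The crops show the +y jaw's edge moved from row 80 to row 68, about 6 mm. The -y jaw at (245,230) looks away from the brass stem but is partly hidden. I repeat the -y lean a little further to be sure of it.

```bash
python3 -m pendant '[[[-0.012,-0.083,0.015],[0.285,-0.040,0],-1],[[-0.012,-0.083,0.012],[0.285,-0.040,0],-1],[[-0.012,-0.083,0.010],[0.285,-0.040,0],-1],[[-0.012,-0.083,0.008],[0.285,-0.040,0],-1],[[-0.012,-0.083,0.005],[0.285,-0.040,0],-1],[[-0.012,-0.083,0.003],[0.285,-0.040,0],-1],[[0,0,0],[0,0,0],-1],[[0,0,0],[0,0,0],-1],[[0,0,0],[0,0,0],-1],[[0,0,0],[0,0,0],-1]]'
python3 -m pendant '[[[0.012,0.083,-0.003],[-0.285,0.040,0],-1],[[0.012,0.083,-0.005],[-0.285,0.040,0],-1],[[0.012,0.083,-0.008],[-0.285,0.040,0],-1],[[0.012,0.083,-0.010],[-0.285,0.040,0],-1],[[0.012,0.083,-0.012],[-0.285,0.040,0],-1],[[0.012,0.083,-0.015],[-0.285,0.040,0],-1],[[0,0,0],[0,0,0],-1],[[0,0,0],[0,0,0],-1],[[0,0,0],[0,0,0],-1],[[0,0,0],[0,0,0],-1]]'
python3 -m pendant '[[[0,0,0.05],[0,0,0],-1],[[0,0,0.05],[0,0,0],-1],[[0,0,0.05],[0,0,0],-1],[[0,0,0.05],[0,0,0],-1],[[0,0,0.05],[0,0,0],-1],[[0,0,0.05],[0,0,0],-1],[[0,0,0.05],[0,0,0],-1],[[0,0,0],[0,0,0],-1],[[0,0,0],[0,0,0],-1],[[0,0,0],[0,0,0],-1]]'
```

```text
time: 8.68
tool_pos: [504.6, -113.1, 80.1]
tcp_rot: [-3.141, -0.208, 1.43]
contact_force: [1.9, 4.7, -0.8]
grip_width: 33.4
finger_force: 30.0
time: 9.52
tool_pos: [506.8, -98.5, 78.8]
tcp_rot: [3.141, -0.001, 1.43]
contact_force: [-0.4, 2.9, 3.9]
grip_width: 34.1
finger_force: 30.0
time: 10.35
tool_pos: [506.7, -98.3, 89.2]
tcp_rot: [3.142, 0.0, 1.431]
contact_force: [-0.1, -0.6, -2.4]
grip_width: 33.9
finger_force: 30.0
```

The cup is 10 mm up, past the 7 mm catch, and only its weight shows in the force. I lift it the rest of the way.

```bash
python3 -m pendant '[[[0,0,0.1],[0,0,0],-1],[[0,0,0.2],[0,0,0],-1],[[0,0,0.25],[0,0,0],-1],[[0,0,0.3],[0,0,0],-1],[[0,0,0.3],[0,0,0],-1],[[0,0,0.3],[0,0,0],-1],[[0,0,0.25],[0,0,0],-1],[[0,0,0.15],[0,0,0],-1],[[0,0,0.05],[0,0,0],-1],[[0,0,0],[0,0,0],-1]]'
python3 -m pendant '[[[0,0,0],[0,0,0],-1],[[0,0,0],[0,0,0],-1],[[0,0,0],[0,0,0],-1],[[0,0,0],[0,0,0],-1],[[0,0,0],[0,0,0],-1],[[0,0,0],[0,0,0],-1],[[0,0,0],[0,0,0],-1],[[0,0,0],[0,0,0],-1],[[0,0,0],[0,0,0],-1],[[0,0,0],[0,0,0],-1]]'
python3 w.py w5
python3 - <<'E'
from h import *
s=bot.capture("side");a=cv2.resize(s[150:290,230:350],(480,560),interpolation=cv2.INTER_CUBIC)
w=cv2.imread("pics/w5.png")[0:400,130:430];cv2.imwrite("pics/c5.png",np.hstack([a,np.vstack([w,np.zeros((160,300,3),np.uint8)])]))
E
```

```text
time: 11.18
tool_pos: [506.9, -98.3, 146.7]
tcp_rot: [3.141, 0.0, 1.431]
contact_force: [-0.1, 0.1, -0.9]
grip_width: 33.8
finger_force: 30.0
time: 12.02
tool_pos: [506.7, -98.3, 146.2]
tcp_rot: [3.141, 0.0, 1.431]
contact_force: [-0.1, 0.4, -1.9]
grip_width: 33.8
finger_force: 30.0
12.0167 [506.7 -98.3 146.2] [3.141 0.    1.431] [-0.1  0.4 -1.9] 33.79395639702124
```

View pics/c5.png

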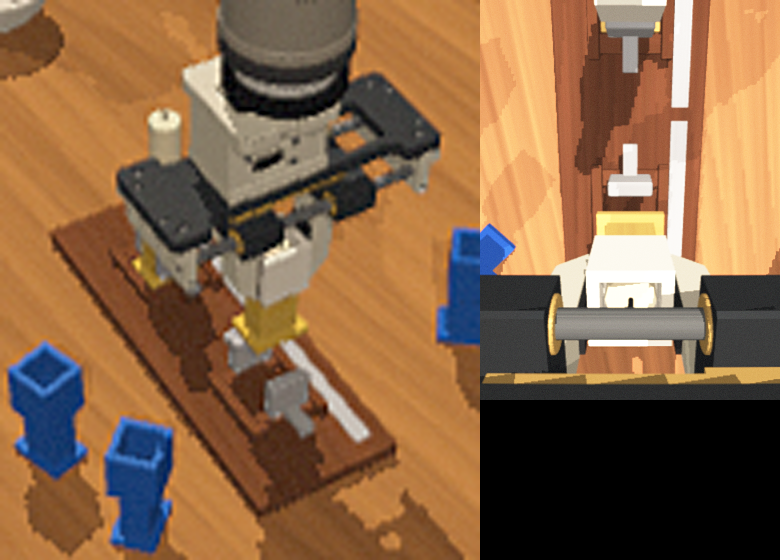

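The pictures show the cup held upright with its foot at (275,325), clear above both spread jaws at (248,348) and (287,393). The stub is in the hole at (630,295), the tall candle is still standing at (165,130), and everything around is in place. I hand the job in.

```bash
python3 -c "
from plant import bot;print(bot.close_job())"
```

```text
the job is handed in; nothing more can be done
None
```

I handed the job in at about 12 s of the 40 s: the stub's cup was rocked free and is held upright and still over its socket, stub inside, its foot about 25 mm above the jaws, and the other cup, its candle and the bystanders looked undisturbed in the last pictures; no verdict came back.

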